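Unlock the lid stay and shut the drying box

TASK

The painted parts are dry: shut their box. Lift the yellow roller at the knee of the folding stay up past centre, gently and with a light pinch (10 to 20 N is plenty), until the stay unlocks, then let go of it, lower the blue lid without slamming or forcing it, and press it fully home on its rubber seal with a steady push of about 12 N, never over 20 N, for one second. Let go, leaving the lid shut and the jar, the tin and the brush where they are.

Things in the scene. Friction and masses are not known exactly. Their poses are not given: they have to be found in the camera images.
- box: plywood drying box fixed to the table, outer size 180 (its x) x 230 (its y) x 90 mm high; origin at the centre of its underside; its x axis points from the open front towards the hinged rear, its y axis towards the side that carries the stay, z up
- hinge (a point): middle of the lid's hinge line, at the rear top edge of the box (90 mm up); the hinge line runs along the box's y
- lid_angle (a joint): lid angle in rad: 0 = open and locked, as at the start (lid 69 degrees above level, leaning over the box towards its front), 1.20 = fully shut (level, hard stop); slightly negative (to -0.03) as the knee passes centre. The friction hinge (0.6 N m) holds the lid wherever it is left. Pressing the lid while the stay is locked only strains it
- lid_edge (a point): middle of the lid's front (free) edge, on its outer (upper when shut) face, 180 mm from the hinge line; about 260 mm above the table when open
- pivot (a point): lower pivot of the stay, on the bracket on the outside of the box's y side, 125 mm from the box's middle plane
- stay: folding steel stay of two strips 12 mm wide, each 81 mm from pin to pin, in an upright plane 125 mm from the box's middle plane: lower strip from the pivot to the knee, upper from the knee to the lid's side 60 mm from its hinge. Origin at the lower pivot. At the start the knee sags 11 mm below the straight line, on its stop (locked); after unlocking, lowering the lid folds it upwards
- knee (a joint): fold of the stay's knee in rad: 0 = locked on its stop, 0.28 = straight (centre), more = unlocked and folding upwards; about 2.1 when the lid is shut
- grip (a point): centre of the yellow roller on the knee pin: 16 mm diameter, 36 mm long, axis along the box's y, 171 mm from the box's middle plane, 26 mm clear of the strips, spins freely; 97 mm above the table at the start. To unlock it goes up and towards the box's front, on an arc of 81 mm radius about the lower pivot's axis; this takes some 5 to 10 N and eases past centre
- jar: bystander: clear jar with a red cap, 52 mm diameter, 70 mm high; origin at its underside
- tin: bystander: paint tin, 66 mm diameter, 45 mm high; origin at its underside
- brush: bystander: paint brush, 170 mm long, lying on the table; origin about its middle
- lid: blue lid with plywood panel, 180 mm from hinge to front edge, 230 wide, 10 thick, about 0.45 kg; origin on the hinge line, at its underside. Shut, its top is 100 mm above the table. Over the last 0.045 rad (8 mm at the front edge) the rubber seal pushes back with up to 4 N, then the lid meets a hard stop, where the force climbs past 20 N within about 1 mm; once home it stays shut

How it is judged:
By the outcome, as a careful person would: the job done as asked, in the order asked, and still so for the second after the job is handed in, with the robot touching nothing.
It also fails if it takes over 72 s, if anything falls off the work surface, if the arm or the gripper's body presses on something with over 40 N, if the wrist force passes 120 N, or if a joint passes its speed limit or range.

ROBOT

A 6-joint arm with a two-finger parallel gripper is mounted at the origin on the work surface. World frame = base frame: x ahead of the robot, y to its left, z up, the work surface at z = 0. Lengths are in mm, angles in rad, forces in N, time in s.
With the tool pointing down it reaches from about 275 to 750 mm from the base axis. Payload 10.2 kg.
Tool frame: the origin (TCP) lies at the very end of the fingers, on their centre line; the grasp point (between the pads) lies grip_point_offset behind it (grip_point_offset is the distance from the TCP to the grasp point, in mm); z points along the fingers, y is the line along which they close (so a half turn about z gives the same grasp; the last joint's range is limited). The gripper opens to 88 mm and grips with 3 to 60 N. Pads are 18 mm wide; open, the fingers measure 123 mm over their backs; the gripper's body (75 mm by 187 mm) begins 45 mm behind the grasp point.
Start: joints at [0.972, 0.313, 1.498, -0, 1.331, -0.223], TCP at [192.697, 488.364, 238.72] pointing down, gripper open.
Joint ranges: [-2.94, 2.94], [-0.97, 2.17], [0.19, 2.56], [-1.23, 4.37], [0.02, 3.11], [-2.88, 2.88]. Speed limits (rad/s): [2.39, 2.39, 3.01, 3.14, 3.14, 3.14].

INTERFACE

Orientations are given as a unit quaternion [w, x, y, z].
In Python, from rig import * gives the robot as it stands. Calls block until the motion is done:
- reach(position, orientation): joint-space move of the TCP to a pose.
- move_linear(position, speed=150, orientation=None, threshold=None): straight line of the TCP; orientation=None keeps the orientation; speed is the mean speed in mm/s. With threshold (N) it stops when the force on the tool has changed by that much, and returns True; else False.
- goto_joints(angles): joint-space move.
- release() and close(squeeze=None): open the fingers fully, or close them until they stop; squeeze is the grip in N (None keeps the last).
- dwell(seconds).
- inverse_kinematics(position, orientation): joint angles nearest the present ones, or None.
- get_obs(): the state.
- get_image(name): name is "scene" or "side" or "wrist"; returns (picture, depth): 384x512x3 uint8, red, green, blue; 384x512 float32, mm along the optical axis (not along the pixel's ray), 0 where there is no reading.
- calibration(name): a dict with "fx", "fy", "cx", "cy" (pixels), "distortion" ([k1, k2, p1, p2, k3] as OpenCV has them; the pictures are not rectified), "world_from_camera" (4x4, takes a point from camera to world coordinates); the wrist camera has in their place "hand_eye" (4x4, takes a point from camera to tool coordinates, whose origin is the TCP and whose axes are the flange's). Camera axes: x right, y down, z forward; pixel columns grow to the right and rows downward; lengths in mm; the calibration is good to about 2 mm. A picture is of the moment at which its call begins: read the wrist's pose just before it. calibration takes no time and is no camera call.
A pose or a line that the arm cannot do raises PlanningError and nothing moves.
- sign_off(): hands the job in; it is judged then, once.
Trained networks look in the newest picture that a camera, given by its name, has taken for a name from the list of things; names that differ only in an ending like _2 or _b are one class to them, and where a whole thing is asked for, a point or a joint stands for the part that bears it (a point fixed in the world has none). Each returns a list of dicts, best first, with "conf" (0 to 1); they miss things now and then, are a little off and sometimes report something else, mostly with a low value. They report only what shows in the picture. A call takes as long as a camera call.
- search_frame(camera, name): "bbox" ([left, top, right, bottom] in pixels, round what is visible of it).
The state is a dict: "time": time; "q": joint angles; "dq": joint speeds; "joint_torque": joint torques, N m; "tcp_pos": TCP position; "tcp_rot": TCP orientation; "contact_force": force on the tool from outside, world axes, zero at the start; "moment": the same for the moment, N m; "grip_width": opening from 0.0 (shut) to 1.0 (fully open); "finger_force": force on a finger pad.
Only numpy, scipy, OpenCV 4.12 (cv2) and the standard library are available. Lean on these libraries where they do the work, as an engineer would, in place of code of your own. Each camera call takes 0.05 s, during which the arm holds its last target. There are 200 camera calls.

## Working session

There is one attempt and no reset: what is moved stays moved. The work goes in short steps, each a Python script; the robot and the scene stay as the last script left them, time stands still between calls to the robot, and variables do not carry over. Pictures are saved under pics/ and viewed, at most 10 in all, crops included, and the job is handed in when it is done.

```bash
ls; mkdir -p pics; python3 - <<'E'
from rig import *
import cv2,numpy as np
o=get_obs();print(o)
ims=[]
for c in ["scene","side"]:
    im,d=get_image(c);np.savez(f"{c}.npz",im=im,d=d)
    im=im.copy()
    for n in ["grip","lid","box","stay","jar","tin","brush","lid_edge"]:
        for r in search_frame(c,n)[:2]:
            print(c,n,np.round(r["bbox"]).tolist(),round(r["conf"],2))
    cal=calibration(c);print({k:np.round(v,4).tolist() for k,v in cal.items()})
    cv2.imwrite(f"pics/{c}0.png",im[:,:,::-1])
print({k:np.round(v,4).tolist() for k,v in calibration("wrist").items()})
E
```

```text
pics
{'time': 0.0, 'q': array([ 9.71608398e-01,  3.13436836e-01,  1.49845216e+00,  1.88574204e-05,
        1.33099412e+00, -2.23438319e-01]), 'dq': array([ 5.53276427e-05,  1.13809223e-04,  4.61647842e-05,  3.42384333e-04,
        6.36438920e-05, -7.02753477e-04]), 'joint_torque': array([-6.64945055e-04, -4.02222168e+01, -2.52262545e+01,  6.93886983e-02,
        3.53142468e-02, -1.28228985e-04]), 'tcp_pos': array([192.53961441, 488.14931771, 238.16213067]), 'tcp_rot': array([-2.66366140e-04,  1.86773687e-01,  9.82402755e-01, -5.87756469e-04]), 'contact_force': array([-0.67915691,  0.68227729,  0.21380155]), 'moment': array([-0.01269607,  0.00331621,  0.03640149]), 'finger_force': 0.0, 'grip_width': 1.0016379485791505}
scene lid [195.0, 171.0, 293.0, 247.0] 0.89
scene box [194.0, 173.0, 320.0, 265.0] 0.9
scene stay [296.0, 220.0, 319.0, 229.0] 0.48
scene jar [357.0, 239.0, 378.0, 266.0] 0.95
scene tin [162.0, 181.0, 186.0, 210.0] 0.66
scene tin [196.0, 172.0, 294.0, 248.0] 0.3
scene brush [247.0, 172.0, 296.0, 185.0] 0.59
scene lid_edge [195.0, 174.0, 295.0, 250.0] 0.58
{'fx': 444.106
[... 513 characters left out ...]

side tin [300.0, 273.0, 332.0, 307.0] 0.69
side brush [184.0, 225.0, 232.0, 272.0] 0.62
side lid_edge [243.0, 119.0, 318.0, 210.0] 0.8
side lid_edge [219.0, 159.0, 234.0, 165.0] 0.19
{'fx': 364.869, 'fy': 364.869, 'cx': 249.9714, 'cy': 184.8801, 'distortion': [0.0079, 0.0, 0.0, 0.0, 0.0], 'world_from_camera': [[0.915, -0.2877, 0.2828, 279.8397], [-0.4034, -0.6618, 0.632, -552.0771], [0.0053, -0.6923, -0.7216, 812.2345], [0.0, 0.0, 0.0, 1.0]]}
{'fx': 298.5369, 'fy': 298.5369, 'cx': 255.1834, 'cy': 190.5586, 'distortion': [-0.0068, 0.0, 0.0, 0.0, 0.0], 'hand_eye': [[0.0003, -0.9583, -0.2858, 74.5517], [1.0, 0.0005, -0.0005, 0.3521], [0.0006, -0.2858, 0.9583, -146.6796], [0.0, 0.0, 0.0, 1.0]]}
```

View pics/scene0.png

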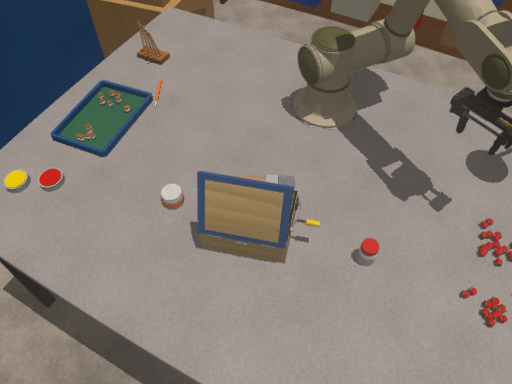

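View pics/side0.png

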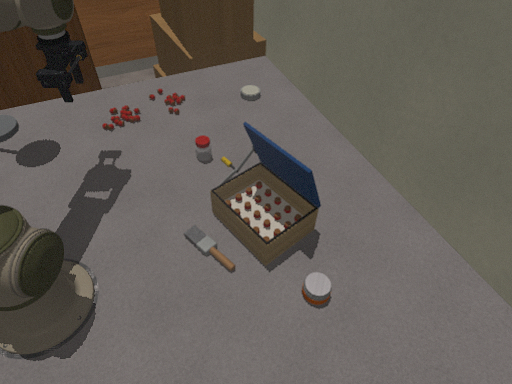

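The scene view shows the lid's outer face (195–293, 171–247), the yellow roller at (313,223) and the jar at (369,250). The side view shows the roller at (227,162), the box interior, the jar (203,148), the tin (317,289) and the brush (209,248).

```bash
cat > h.py <<'E'
import numpy as np,cv2
from rig import *
def cloud(c,d,T=None):
    cal=calibration(c);K=np.array([[cal['fx'],0,cal['cx']],[0,cal['fy'],cal['cy']],[0,0,1]])
    v,u=np.mgrid[:d.shape[0],:d.shape[1]]
    p=cv2.undistortPoints(np.stack([u,v],-1).reshape(-1,1,2).astype(float),K,np.array(cal['distortion'])).reshape(*d.shape,2)
    P=np.concatenate([p*d[...,None],d[...,None]],-1)
    T=cal['world_from_camera'] if T is None else T
    T=np.array(T);return P@T[:3,:3].T+T[:3,3]
def hsv(im): return cv2.cvtColor(im,cv2.COLOR_RGB2HSV)
E
python3 - <<'E'
from h import *
R={"scene":(180,160,300,270),"side":(200,110,330,275)}
for c in R:
    z=np.load(c+".npz");im,d=z['im'],z['d'];P=cloud(c,d);H=hsv(im)
    l,t,r,b=R[c];m=np.zeros(d.shape,bool);m[t:b,l:r]=1;m&=d>0
    y=np.zeros(d.shape,bool)
    yb=(310,350,212,235) if c=="scene" else (215,240,150,172)
    y[yb[2]:yb[3],yb[0]-10:yb[1]]=1
    y&=(H[...,0]>18)&(H[...,0]<35)&(H[...,1]>140)&(H[...,2]>120)&(d>0)
    Y=P[y];print(c,"yellow",len(Y),np.median(Y,0).round(1),Y.min(0).round(1),Y.max(0).round(1))
    B=P[m&(H[...,0]>100)&(H[...,0]<130)&(H[...,1]>100)&(P[...,2]>95)]
    for k in range(4):
        mu=B.mean(0) if k==0 else B[ok].mean(0); n=np.linalg.svd((B if k==0 else B[ok])-mu,full_matrices=False)[2][2]
        e=(B-mu)@n;ok=abs(e)<max(3,2*np.median(abs(e)))
    if n[0]<0:n=-n
    B=B[ok];yaw=np.arctan2(n[1],n[0]);ey=np.array([-np.sin(yaw),np.cos(yaw),0]);ex=np.array([np.cos(yaw),np.sin(yaw),0])
    print("lid n",n.round(3),"elev",np.degrees(np.arccos(n[2])).round(1),"yaw",yaw.round(4),"rms",(e[ok]).std().round(2),len(B))
    q=lambda v:np.percentile(v,[0.5,99.5]).round(1)
    print(" along ey",q(B@ey)," z",q(B[:,2]),"d",(B@n).mean())
    # top rim
    W=P[m&(P[...,2]>80)&(P[...,2]<94)]
    print(" rim ex",q(W@ex),"ey",q(W@ey),len(W))
    for n_,bb in {"jar":((357,239,378,266),(195,134,210,161)),"tin":((162,181,186,210),(300,273,332,307)),"brush":((247,172,296,185),(184,225,232,272))}.items():
        l,t,r,b=bb[c=="side"];Q=P[t:b,l:r].reshape(-1,3);Q=Q[Q[:,2]>(4 if n_=="brush" else 15)];
        print(" ",n_,Q.min(0).round(),Q.max(0).round(),np.median(Q,0).round())
E
```

```text
scene yellow 72 [536.  187.4 103.7] [465.  154.2   1.4] [544.7 205.2 108.4]
lid n [0.895 0.259 0.363] elev 68.7 yaw 0.2816 rms 1.33 1333
 along ey [-251.7  -25.6]  z [ 97.9 262.9] d 642.7800244914067
 rim ex [464.9 654.6] ey [-236.   -11.5] 218
  jar [483. 317.  15.] [536. 369.  75.] [522. 343.  66.]
  tin [ 564. -262.   15.] [1147.  374. 1067.] [ 602. -223.   43.]
  brush [340. -74.   4.] [1147.  374. 1067.] [400.  30.  20.]
side yellow 36 [532.4 181.7 106. ] [524.7 167.9 102.6] [540.4 197.4 109.1]
lid n [0.898 0.258 0.356] elev 69.1 yaw 0.2795 rms 0.87 962
 along ey [-254.4  -37.7]  z [ 98.7 262.4] d 635.1336889149186
 rim ex [464.  645.1] ey [-254.8  -11.6] 1153
  jar [ 280. -552.   15.] [532. 367. 812.] [504. 327.  55.]
  tin [ 280. -552.   15.] [ 628. -203.  812.] [ 591. -240.   46.]
  brush [ 280. -552.    4.] [479.  79. 812.] [399.  -6.  19.]
```

```bash
cat >> h.py <<'E'
from scipy.spatial.transform import Rotation as Ro
YAW=0.2805
EX=np.array([np.cos(YAW),np.sin(YAW),0]);EY=np.array([-np.sin(YAW),np.cos(YAW),0]);EZ=np.array([0,0,1.])
def W(x,y,z): return x*EX+y*EY+z*EZ
def quat(xa,ya,za): return Ro.from_matrix(np.stack([xa,ya,za],1)).as_quat(scalar_first=True)
QA=quat(EY,EX,-EZ)   # camera outward, fingers close along box x
QB=quat(-EX,EY,-EZ)
QC=quat(EX,-EY,-EZ)
E
python3 - <<'E'
from h import *
print(grip_point_offset)
for q in (QA,QB,QC):
    j=inverse_kinematics(W(574,-138,262),q);print(None if j is None else j.round(2))
reach(W(564,38,185),QA)
o=get_obs();print(o['time'],o['q'].round(2),o['contact_force'].round(2))
im,d=get_image("wrist");cv2.imwrite("pics/w1.png",im[:,:,::-1])
print(search_frame("wrist","grip")[:2])
T=np.eye(4);T[:3,:3]=Ro.from_quat(o['tcp_rot'],scalar_first=True).as_matrix();T[:3,3]=o['tcp_pos']
P=cloud("wrist",d,T@np.array(calibration("wrist")["hand_eye"]));H=hsv(im)
y=(H[...,0]>18)&(H[...,0]<35)&(H[...,1]>140)&(H[...,2]>100)&(d>0)&(P[...,2]>80)
Y=P[y];B=np.stack([Y@EX,Y@EY,Y[:,2]],1);print(len(Y),np.median(B,0).round(1),np.percentile(B,[2,98],axis=0).round(1))
E
```

```text
18.700000000000003
[-0.15  0.45  1.25 -0.    1.45 -0.43]
[-0.15  0.45  1.25 -0.    1.45 -2.01]
[-0.15  0.45  1.25 -0.    1.45  1.14]
2.5583 [ 0.14  0.45  1.45  0.    1.24 -0.14] [-0.07  0.44 -0.22]
[{'bbox': [246.1, 181.4, 264.2, 226.9], 'conf': 0.68}]
1315 [569.8  56.9 264.1] [[512.   16.1  98.2]
 [615.5  69.5 278. ]]
```

View pics/w1.png

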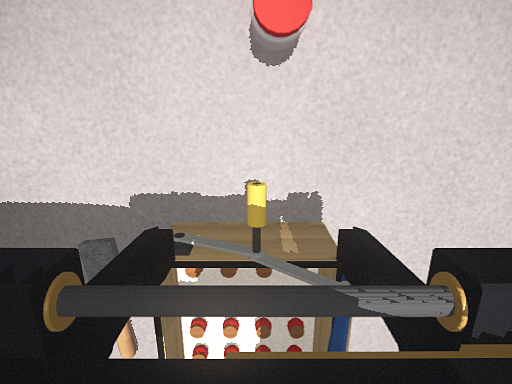

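The roller sits between the fingers at (257,204), its pin joins the knee of the stay at (257,245), and the jar is far away at (280,20). I'll refine, descend, pinch and lift along the arc.

```bash
python3 - <<'E'
from h import *
o=get_obs();im,d=get_image("wrist")
T=np.eye(4);T[:3,:3]=Ro.from_quat(o['tcp_rot'],scalar_first=True).as_matrix();T[:3,3]=o['tcp_pos']
P=cloud("wrist",d,T@np.array(calibration("wrist")["hand_eye"]));H=hsv(im)
y=(H[...,0]>18)&(H[...,0]<35)&(H[...,1]>140)&(H[...,2]>100)&(P[...,2]>80)&(P[...,2]<115);y[:170]=0;y[235:]=0;y[:,:235]=0;y[:,280:]=0
Y=P[y];B=np.stack([Y@EX,Y@EY,Y[:,2]],1);pc=np.percentile(B,[3,97],axis=0);print(len(Y),np.median(B,0).round(1),pc.round(1))
x=pc[:,0].mean();yc=pc[:,1].mean()
assert 555<x<575 and 24<yc<40
z=97.
yg=yc+4
move_linear(W(x,yg,z-grip_point_offset),speed=80,orientation=QA,threshold=6)
o=get_obs();print(o['time'],o['tcp_pos'].round(1),W(x,yg,z-18.7).round(1),o['contact_force'].round(2))
close(squeeze=14)
o=get_obs();print(o['time'],o['grip_width'],o['finger_force'],o['contact_force'].round(2),x,yg)
E
```

```text
613 [563.3  29.4 103.9] [[556.7  15.6  98.1]
 [571.5  50.1 106.3]]
4.1917 [532.1 191.6  78.7] [531.8 191.6  78.3] [0.45 0.34 0.48]
5.2917 0.1664368458339552 13.912183418869972 [ 3.24  1.1  -0.35] 564.0907478171393 36.86730473753743
```

```bash
python3 - <<'E'
from h import *
x,yg,z=564.1,36.87,97.
a0=np.radians(23.4);px,pz=x-81*np.cos(a0),z-81*np.sin(a0)
for s in np.arange(2,25,2):
    a=a0+np.radians(s)
    move_linear(W(px+81*np.cos(a),yg,pz+81*np.sin(a)-grip_point_offset),speed=25)
    o=get_obs();f=o['contact_force'];print(s,round(o['time'],1),"Fx,y,z",(f@EX).round(1),(f@EY).round(1),f[2].round(1),"pinch",o['finger_force'].round(1),o['grip_width'].round(3))
    if np.linalg.norm(f)>18: print("stop");break
im,d=get_image("side");np.savez("s2.npz",im=im,d=d);cv2.imwrite("pics/s2.png",cv2.resize(im[100:280,180:340,::-1],None,fx=3,fy=3))
E
```

```text
Traceback (most recent call last):
AttributeError: 'float' object has no attribute 'round'
```

```bash
python3 - <<'E'
from h import *
x,yg,z=564.1,36.87,97.
a0=np.radians(23.4);px,pz=x-81*np.cos(a0),z-81*np.sin(a0)
for s in np.arange(3,25,2):
    a=a0+np.radians(s)
    move_linear(W(px+81*np.cos(a),yg,pz+81*np.sin(a)-grip_point_offset),speed=25)
    o=get_obs();f=o['contact_force'];print(s,"%.1f F %.1f %.1f %.1f pinch %.1f w %.3f"%(o['time'],f@EX,f@EY,f[2],o['finger_force'],o['grip_width']))
    if np.linalg.norm(f)>18: print("stop");break
im,d=get_image("side");np.savez("s2.npz",im=im,d=d);cv2.imwrite("pics/s2.png",cv2.resize(im[100:280,180:340,::-1],None,fx=3,fy=3))
E
```

```text
3 5.8 F 4.7 1.0 -0.1 pinch 13.9 w 0.173
5 6.1 F 3.8 0.8 2.5 pinch 13.6 w 0.169
7 6.3 F 3.7 1.2 3.7 pinch 13.5 w 0.177
9 6.6 F 4.8 0.3 4.9 pinch 13.4 w 0.172
11 6.9 F 5.1 1.1 4.2 pinch 13.4 w 0.167
13 7.1 F 5.0 0.7 4.2 pinch 13.5 w 0.170
15 7.4 F 6.3 1.5 2.0 pinch 13.5 w 0.169
17 7.7 F 6.7 1.5 3.5 pinch 13.5 w 0.168
19 7.9 F 6.2 0.7 3.3 pinch 13.5 w 0.165
21 8.2 F 6.5 1.4 2.4 pinch 13.5 w 0.168
23 8.5 F 7.2 0.9 2.2 pinch 13.5 w 0.172
```

View pics/s2.png

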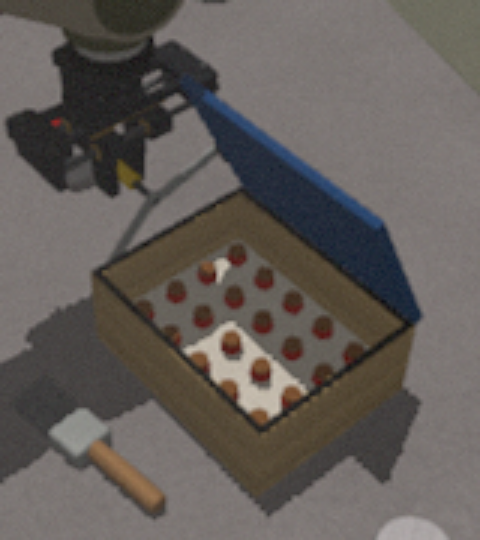

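The side view shows the knee (150,200 in the crop) now bowed upward relative to the pivot–lid line. I'll check the lid angle, then release, rise and recheck.

```bash
cat >> h.py <<'E'
def lidfit(c,im,d,box):
    P=cloud(c,d);H=hsv(im);l,t,r,b=box;m=np.zeros(d.shape,bool);m[t:b,l:r]=1
    B=P[m&(d>0)&(H[...,0]>100)&(H[...,0]<130)&(H[...,1]>100)&(P[...,2]>95)]
    ok=np.ones(len(B),bool)
    for k in range(4):
        mu=B[ok].mean(0);n=np.linalg.svd(B[ok]-mu,full_matrices=False)[2][2];e=(B-mu)@n;ok=abs(e)<max(3,2*np.median(abs(e)))
    return np.degrees(np.arccos(abs(n[2]))),len(B)
E
python3 - <<'E'
from h import *
z=np.load("s2.npz");print("lid elev",lidfit("side",z['im'],z['d'],(200,110,330,275)))
release()
o=get_obs();p=o['tcp_pos'];print(o['time'],o['contact_force'].round(1))
move_linear(p+np.array([0,0,95]),speed=120,threshold=8)
o=get_obs();print(o['time'],o['tcp_pos'].round(1),p.round(1),o['contact_force'].round(1))
for c,b in (("side",(200,110,330,275)),("scene",(180,160,300,270))):
    im,d=get_image(c);print(c,lidfit(c,im,d,b))
im,d=get_image("wrist");cv2.imwrite("pics/w3.png",im[:,:,::-1])
T=np.eye(4);T[:3,:3]=Ro.from_quat(o['tcp_rot'],scalar_first=True).as_matrix();T[:3,3]=o['tcp_pos']
P=cloud("wrist",d,T@np.array(calibration("wrist")["hand_eye"]));H=hsv(im)
y=(H[...,0]>18)&(H[...,0]<35)&(H[...,1]>140)&(H[...,2]>100)&(P[...,2]>80)&(P[...,2]<150);y[:150]=0;y[240:]=0;y[:,:200]=0;y[:,310:]=0
Y=P[y];B=np.stack([Y@EX,Y@EY,Y[:,2]],1);pc=np.percentile(B,[3,97],axis=0);print(len(Y),pc.round(1))
E
```

```text
lid elev (np.float64(65.43779249733764), 1000)
9.675 [-0.3 -0.2 -0.5]
10.6167 [513.8 186.4 199. ] [514.1 186.5 104.8] [-0.2  0.4 -0.6]
side (np.float64(65.49702372154367), 952)
scene (np.float64(64.84777613887785), 1575)
704 [[538.3  15.5 124.8]
 [553.   50.  133.3]]
```

View pics/w3.png

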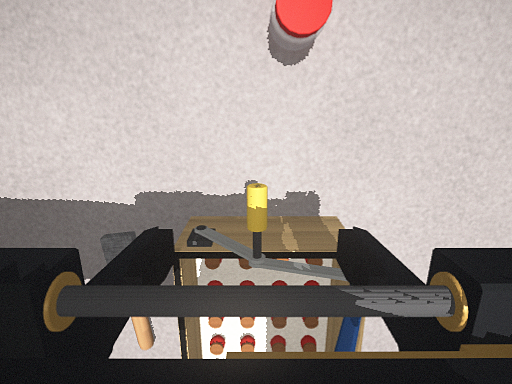

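The stay is unlocked: the roller stays up (z≈124) and the lid is at 65°. Next I'll close the fingers, go behind the lid and push it down along its arc.

```bash
python3 - <<'E'
from h import *
h,yc,r=644.,-142.,163.
def tcp(deg,dx=0): 
    a=np.radians(deg);return W(h-r*np.cos(a)+10*np.sin(a)+9+dx,yc,90+r*np.sin(a)+10*np.cos(a))
p=get_obs()['tcp_pos']
move_linear(p+np.array([0,0,140]),speed=220)
close(squeeze=15)
t=tcp(65.2,35);t2=t.copy();t2[2]=335
reach(t2,QC)
o=get_obs();print(o['time'],o['q'].round(2),o['contact_force'].round(1),o['grip_width'])
move_linear(t,speed=150,threshold=5)
f0=get_obs()['contact_force']
hit=move_linear(tcp(65.2,-15),speed=25,threshold=2.5)
o=get_obs();p=o['tcp_pos'];dx=(p-tcp(65.2))@EX
print(hit,o['time'],"dx",dx.round(1),(o['contact_force']-f0).round(1))
E
```

```text
14.0417 [-0.12  0.56  0.88  0.    1.7   1.17] [ 0.1 -0.2 -0.1] 0.006595160390688386
True 16.1 dx 1.0 [ 0.8 -0.1  1.1]
```

```bash
cat >> h.py <<'E'
h,yc,r=644.,-142.,163.
def tcp(deg,dx=0): 
    a=np.radians(deg);return W(h-r*np.cos(a)+10*np.sin(a)+9+dx,yc,90+r*np.sin(a)+10*np.cos(a))
E
python3 - <<'E'
from h import *
for deg in [62,58,54,50,46,42,38,34,30,26,22,18,15,12,9,7,5]:
    hit=move_linear(tcp(deg),speed=40,threshold=10)
    o=get_obs();f=o['contact_force'];print(deg,"%.1f F %.1f %.1f %.1f"%(o['time'],f@EX,f@EY,f[2]))
    if hit or np.linalg.norm(f)>12: print("stop");break
im,d=get_image("scene");im2,_=get_image("side")
cv2.imwrite("pics/sc4.png",np.hstack([cv2.resize(im[120:300,140:390],(400,288)),cv2.resize(im2[80:280,150:340],(303,288))])[:,:,::-1])
E
```

```text
62 16.5 F 0.8 0.5 -0.1
58 16.9 F -0.2 -0.9 0.3
54 17.4 F 1.0 0.5 -0.1
50 17.8 F 0.3 0.6 -0.0
46 18.2 F 0.2 0.2 -0.0
42 18.7 F 0.0 -0.1 0.1
38 19.1 F 0.1 0.4 0.7
34 19.5 F -0.5 0.1 -0.2
30 20.0 F 0.3 -0.1 -0.1
26 20.4 F -0.7 0.2 0.3
22 20.8 F -0.5 -0.5 0.2
18 21.3 F 0.4 0.2 -0.7
15 21.6 F 0.3 0.3 -0.6
12 22.0 F -1.2 0.4 -0.3
9 22.4 F -0.7 0.1 -0.0
7 22.6 F 0.7 0.4 0.0
5 22.9 F 0.0 0.4 0.8
```

View pics/sc4.png

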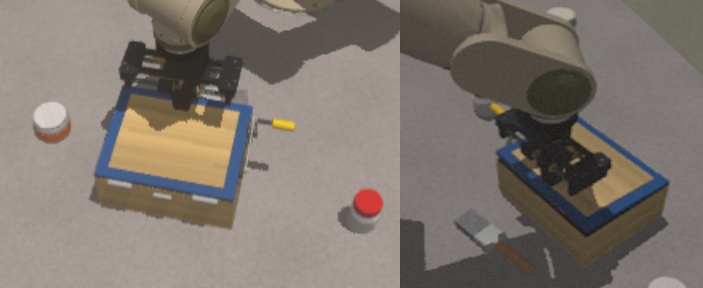

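The lid is nearly level, with the fingertips at its front edge, and the jar and tin are undisturbed. I'll measure the remaining angle.

```bash
python3 - <<'E'
from h import *
im,d=get_image("scene");print(lidfit("scene",im,d,(180,160,300,270)))
P=cloud("scene",d);H=hsv(im)
m=np.zeros(d.shape,bool);m[160:280,190:310]=1
m&=(d>0)&(H[...,0]>100)&(H[...,0]<130)&(H[...,1]>100)&(P[...,2]>80)
B=P[m];ex=B@EX
for lo in range(460,660,25):
    s=B[(ex>=lo)&(ex<lo+25)];print(lo,len(s),np.median(s[:,2]).round(1) if len(s) else None)
o=get_obs();print(o['time'],o['tcp_pos'].round(1),o['contact_force'].round(2))
E
```

```text
(np.float64(4.522986283325654), 1144)
460 92 114.2
485 52 112.5
510 86 109.2
535 109 107.3
560 108 105.4
585 113 103.9
610 276 101.5
635 309 100.5
23.0917 [ 5.116e+02 -4.000e-01  1.142e+02] [ 0.62  0.23 -0.11]
```

```bash
python3 - <<'E'
from h import *
for g in (4,3,2.4): move_linear(tcp(g),speed=25,threshold=8)
b=tcp(0);z=get_obs()['tcp_pos'][2]
def fz():
    v=[get_obs()['contact_force'][2]]
    for _ in range(3): dwell(0.02);v.append(get_obs()['contact_force'][2])
    return float(np.median(v))
print("start z",z,fz())
log=[]
while z>95:
    f=fz();log.append((round(float(z),2),round(f,1)))
    if f>10.5: break
    z-=0.4 if f<2 and z>102 else (0.25 if f<5 else 0.1)
    move_linear([b[0],b[1],z],speed=8)
print(log)
t0=get_obs()['time'];hold=[]
if f>9:
    while get_obs()['time']-t0<1.6:
        f=fz();hold.append(round(f,1))
        if f<11 or f>13.5:
            z-=np.clip((12-f)*0.03,-0.08,0.08);move_linear([b[0],b[1],z],speed=8)
print(hold,get_obs()['time'],z)
E
```

```text
start z 106.70089478474999 0.14976124695681747
[(106.7, -0.2), (106.3, 0.2), (105.9, 1.0), (105.5, 1.0), (105.1, 0.5), (104.7, 1.3), (104.3, 0.8), (103.9, 1.0), (103.5, 1.3), (103.1, 1.0), (102.7, 1.2), (102.3, 1.4), (101.9, 1.7), (101.65, 1.6), (101.4, 1.6), (101.15, 1.8), (100.9, 1.3), (100.65, 1.8), (100.4, 3.0), (100.15, 5.6), (100.05, 6.8), (99.95, 7.3), (99.85, 8.7), (99.75, 9.3), (99.65, 10.3), (99.55, 11.1)]
[11.3, 11.1, 10.8, 11.8, 11.6, 11.8, 11.7, 11.2, 11.4, 11.7, 11.6, 11.9, 11.8, 11.7, 11.7, 11.4, 11.8, 12.0, 11.9, 10.9, 12.1, 11.7] 33.075 99.48301399066328
```

Held at about 11.7 N for over a second, on the hard stop. Now I'll lift off and check.

```bash
python3 - <<'E'
from h import *
p=get_obs()['tcp_pos']
move_linear(p+np.array([0,0,15]),speed=25)
move_linear(p+np.array([0,0,200]),speed=150)
dwell(0.3)
o=get_obs();print(o['time'],o['contact_force'].round(1))
im,d=get_image("scene");print(lidfit("scene",im,d,(180,160,300,280)))
P=cloud("scene",d);H=hsv(im)
m=np.zeros(d.shape,bool);m[160:280,190:310]=1
m&=(d>0)&(H[...,0]>100)&(H[...,0]<130)&(H[...,1]>100)&(P[...,2]>80)
B=P[m];ex=B@EX
print([np.median(B[(ex>=l)&(ex<l+25),2]).round(1) for l in range(460,650,25)])
im2,_=get_image("side")
cv2.imwrite("pics/f5.png",np.hstack([cv2.resize(im,(400,300)),cv2.resize(im2,(400,300))])[:,:,::-1])
E
```

```text
35.5417 [-0.5 -0.7 -0.8]
(np.float64(0.07408391281730722), 1136)
[np.float64(100.3), np.float64(99.8), np.float64(99.9), np.float64(100.0), np.float64(99.6), np.float64(100.4), np.float64(99.7), np.float64(100.1)]
```

View pics/f5.png

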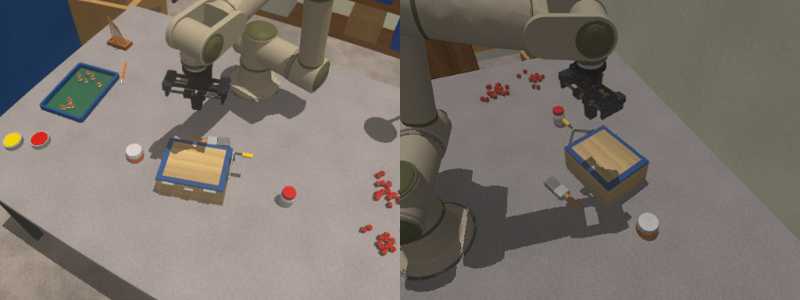

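The lid is level at 100 mm, the arm is clear, and the jar, tin and brush are in place.

```bash
python3 -c "
from rig import *
print(sign_off())"
```

```text
the job is handed in; nothing more can be done
None
```

The box is shut and the job is handed in: I unlocked the stay with a 14 N pinch, lowered the lid gently and held it home at about 12 N for over a second; the lid reads level at 100 mm, the arm is clear, and the jar, tin and brush look untouched in the last pictures.

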